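# Seat the cup plate on the sealer's carriage and close it

### The arm

A 6-joint arm with a two-finger parallel gripper is mounted at the origin on the work surface. World frame = base frame: x ahead of the robot, y to its left, z up, the work surface at z = 0. Lengths are in m, angles in rad, forces in N, time in s.
With the tool pointing down it reaches from about 0.3 to 1 m from the base axis. Payload 5.1 kg.
Tool frame: the origin (TCP) lies on the centre line of the jaws, within the pads' length; the fingertips stand ctrl.tips_ahead ahead of it and the grasp point (between the pads) lies 11 mm behind it (ctrl.tips_ahead is the distance from the TCP to the fingertips, in m); z points along the fingers, y is the line along which they close (so a half turn about z gives the same grasp; the last joint's range is limited). The gripper opens to 95 mm and grips with 3 to 60 N. Pads are 20 mm wide; open, the fingers measure 119 mm over their backs; the gripper's body (75 mm by 180 mm) begins 59 mm behind the grasp point.
Start: joints at [-1.318, 0.124, 1.65, -0, 1.367, -0.083], TCP at [0.214, -0.614, 0.196] pointing down, gripper open.
Joint ranges: [-2.61, 2.61], [-1.02, 2.33], [0.03, 2.71], [-1.35, 4.49], [0.32, 2.68], [-2.91, 2.91]. Speed limits (rad/s): [2.57, 2.57, 3.14, 3.14, 3.14, 3.14].

### API

Orientations are given as a unit quaternion [w, x, y, z].
In Python, from plant import ctrl gives the robot as it stands.
- The arm moves only by the tool apply_moves, never from a script. Its argument "increments" is a list of rows, each a list of 5 numbers: the closure, from 0 (fully open) to 1 (shut), then the shift along the tool's x, y, z in cm, then the turn about the tool's z in rad. A call has 1 to 8 rows; each row is the pose to reach, as a shift and turn from the pose commanded when the call began, along the tool's axes at that moment; what a row does not reach only later rows make up. A row lasts 1/12 s, in which the tool goes at most 41.7 mm and 7.16 degrees, less where a joint would pass 70% of its speed; a pose out of reach is approached as far as the arm can. A call with a gripper value outside its range is refused whole. The fingers move at their own pace and stop on an object; the grip force is fixed at half the most. Time passes only in rows, so rows that repeat a pose let the fingers close. It gives the time, the measured TCP pose, the force, the opening and the grip force at its end, in the units of the state.
- ctrl.sense(): the state, without advancing time (a new reading comes with each control period).
- ctrl.read_camera(name): name is "scene" or "top"; returns a dict with "color" (400x640x3 uint8, red, green, blue), "camera_matrix" (3x3 intrinsics, pixels), "R" (3x3) and "t" (3): a world point X has camera coordinates R X + t. Camera axes: x right, y down, z forward; pixel columns grow to the right and rows downward; lengths in m; the calibration is good to about 2 mm. A picture is of the moment at which its call begins. There is no depth.
- ctrl.finish_job(): hands the job in; it is judged then, once.
The state is a dict: "time_s": time; "qpos": joint angles; "dq": joint speeds; "joint_torque": joint torques, N m; "tcp_pos": TCP position; "ee_rot": TCP orientation; "contact_force": force on the tool from outside, world axes, zero at the start; "moment": the same for the moment, N m; "grip_width": finger opening in m; "grip_force": force on a finger pad.
Only numpy, scipy, OpenCV 4.12 (cv2) and the standard library are available. Lean on these libraries where they do the work, as an engineer would, in place of code of your own. Each camera call takes 0.05 s, during which the arm holds its last target. There are 200 camera calls.

### The job

The blue cup plate has been laid askew on the cup sealer's pulled-out carriage and is riding up on the locating pin. Without lifting it off the carriage, slide it against the guide strip and along it until its small hole drops over the pin and the plate lies flat and square on the carriage, then push the carriage fully home under the sealing head. Leave the other things on the counter where they are.

Things in the scene. Friction and masses are not known exactly. Their poses are not given: they have to be found in the camera images.
- sealer: White and steel cup-sealing machine, fixed, 240 mm wide, 400 deep, 460 high plus film reels on top (to 580). Origin: centre of its underside; +x points from its front to its back, +y to the side with the carriage's guide strip. The head's front face is at x = -150 mm, 247 to 462 mm above the counter; below the head it is open down to the 32 mm high base (front edge x = -170 mm).
- carriage (a joint): Sliding cup carriage of the sealer, value in m: 0 = pulled fully out, 0.165 = fully home under the head (end stop). Starts between 0 and 0.012. It stays where it is left; moving it takes about 6 N, so a light push on the plate does not move it.
- seat (a point): Point on the carriage where the centre of the plate's cup hole belongs: on the top of its flat aluminium bed, 195 mm above the counter. Moves with the carriage. Axes as the sealer's: +x into the machine, +y to the guide. The bed is 8 mm thick, from x = -100 to +75 and y = -95 to +66 mm (guide), with a 108 mm round opening here. Only the guide edges it; below it two handle rods run forward at y = -50 and +50 mm.
- guide (a point): Middle of the inner face of the dark steel guide strip, at the level of the bed's top: y = +66 mm from seat. The strip stands 14 mm above the bed, 6 mm thick, and runs along x for the bed's full length, fixed to the carriage.
- pin_tip (a point): Tip of the brass locating pin fixed to the carriage bed: diameter 10 mm up to 5.5 mm above the bed, then tapering to 5 mm at its tip 9.5 mm above the bed. It stands at x = -30, y = -77 mm from seat, near the bed's edge opposite the guide.
- handle (a point): Middle of the carriage's pull handle: a level bar along y with a black grip 20 mm thick and 70 mm long, on two 12 mm rods. Its centre is at x = -145, y = 0, z = -16 mm from seat (179 mm above the counter); with the carriage home it is 85 mm in front of the head. Free all round; pushed along +x from its front side.
- cup_plate: Loose blue plate, about 180 g, 130 x 160 x 5 mm, with a 92 mm cup hole in a collar (101 mm outside, 12 mm high). Origin: centre of the cup hole, underside; reaches x = -65 to +65, y = -95 to +65 mm. Starts 15-40 mm too far to -x, 11-19 mm to -y, up to 0.12 rad askew: its +y edge on the bed, its -y side tipped up 10 mm on the pin. Seated: flat, origin at seat, axes parallel, 1 mm from the guide; a corner caught on the guide can jam.
- cup_plate_hole (a point): Centre of the plate's small locating hole, diameter 15 mm, at its underside: x = -30, y = -77 mm from the plate's origin.
- test_cup: Clear sealed sample cup, 118 mm high, 94 mm wide, standing on the counter under or near the carriage. Origin: centre of its underside. Leave alone.
- cup_stack: Stack of upturned white paper cups, about 156 mm high, 90 mm wide. Origin: centre of its underside. Leave alone.
- shaker: Steel shaker cup, 135 mm high, 88 mm wide. Origin: centre of its underside. Leave alone.
- tin1: Yellow tin, 125 mm high, 84 mm wide. Origin: centre of its underside. Leave alone.
- tin2: Second yellow tin, like the first. Leave alone.
- spoon: Steel bar spoon, 200 mm long, lying on the counter along its x axis. Leave alone.
- lids: Stack of red cup lids, 94 mm wide, 34 mm high. Origin: centre of its underside. Leave alone.
Not all that is in view belongs to the job. Of the things shaped like the cup_plate, the blue one is meant.

How it is judged:
On the way, in this order (a step that is already met when the one before it is completed fails the run):
1. the cup plate's small hole has dropped over the pin and the plate lies flat and square on the carriage, before the carriage is home (horizontal distance between cup_plate_hole and pin_tip below 0.004 m and z of cup_plate in the frame of seat between -0.003 and 0.0025 m and angle between cup_plate's own z axis and vertical below 0.025 rad and angle between the x axis of cup_plate and the x axis of seat, either way round below 0.06 rad and value of joint carriage below 0.12 m), for 0.2 s.
2. the carriage is pushed fully home with the plate seated (horizontal distance between cup_plate_hole and pin_tip below 0.004 m and z of cup_plate in the frame of seat between -0.003 and 0.0025 m and angle between cup_plate's own z axis and vertical below 0.025 rad and angle between the x axis of cup_plate and the x axis of seat, either way round below 0.06 rad and value of joint carriage above 0.16 m), for 0.2 s.
At the end, for the whole second after the job is handed in: The carriage is home (joint above 0.160 of 0.165 m) with the cup plate seated on it at rest: small hole within 4 mm of the pin, underside within 2.5 mm of the bed, level within 0.025 rad, square to the carriage within 0.06 rad (all of step 2 and linear speed of cup_plate below 0.02 m/s); the robot touches nothing.
It fails at once if the cup plate is lifted off the carriage (its origin more than 30 mm above the bed) or falls from it (z of cup_plate in the frame of seat above 0.03 m or z of cup_plate in the frame of seat below -0.03 m).
It fails at once if a bystander on the counter is moved by more than 25 mm or tipped (distance of any of test_cup, cup_stack, shaker, tin1, tin2, spoon, lids from where it was at the start of the episode above 0.025 m or angle between any of test_cup, cup_stack, shaker, tin1, tin2, lids's own z axis and vertical above 0.4 rad).
It also fails if it takes over 67 s, if anything falls off the work surface, if the arm or the gripper's body presses on something with over 40 N, if the wrist force passes 120 N, or if a joint passes its speed limit or range.

## Working session

There is one attempt and no reset: what is moved stays moved. The work goes in short steps, Python scripts to look and compute and a tool call to move; the robot and the scene stay as the last step left them, time stands still between calls to the robot, and variables do not carry over. Pictures are saved under pics/ and viewed, at most 13 in all, crops included, and the job is handed in when it is done.

Besides the shell and the picture viewer there is one more tool, called after "Call:" in YAML: its name, and indented under it one key for each argument. apply_moves: Moves the arm, as the interface text tells. Its arguments: {"type":"object","properties":{"increments":{"type":"array"}},"required":["increments"]}

```bash
ls; mkdir -p pics; python3 - <<'E'
from plant import ctrl
import cv2
print(ctrl.tips_ahead, ctrl.sense())
for n in("scene","top"):
    c=ctrl.read_camera(n); cv2.imwrite(f"pics/{n}0.png",c["color"][:,:,::-1]); print(n,c["camera_matrix"],c["R"],c["t"])
E
```

```text
pics
0.008 {'time_s': 0.0, 'qpos': array([-1.31759578e+00,  1.24502753e-01,  1.65164927e+00, -1.88432747e-05,
        1.36749857e+00, -8.25984886e-02]), 'dq': array([ 0.00149538, -0.00096847,  0.00136593, -0.00130541,  0.00103654,
        0.00081324]), 'joint_torque': array([ 1.58025592e-03, -4.17601991e+01, -3.59936035e+01,  7.76171708e-02,
        4.90114465e-02, -1.67843641e-04]), 'tcp_pos': array([ 0.21398962, -0.61305443,  0.19520323]), 'ee_rot': array([-1.02444528e-03,  9.85937115e-01,  1.67113571e-01, -9.68581171e-05]), 'contact_force': array([0.12403799, 0.14687923, 0.18031896]), 'moment': array([-0.03556652,  0.01835627, -0.00312107]), 'grip_force': 0.0, 'grip_width': 0.09499080050662681}
scene [[363.63927855   0.         322.5097269 ]
 [  0.         363.63927855 197.46210581]
 [  0.           0.           1.        ]] [[ 0.05772958  0.99802714 -0.02468037]
 [ 0.58322324 -0.05377951 -0.81052972]
 [-0.81025795  0.03239738 -0.58517729]] [ 0.07687891 -0.16553074  1.48033475]
top [[378.39356409   0.         314.48517052]
 [  0.         378.39356409 200.72975849]
 [  0.           0.           1.        ]] [[-0.01973262 -0.99966058  0.01701022]
 [-0.9969811   0.01839615 -0.07543389]
 [ 0.07509536 -0.01844738 -0.99700571]] [-0.11210916  0.52145516  1.35300631]
```

View pics/scene0.png

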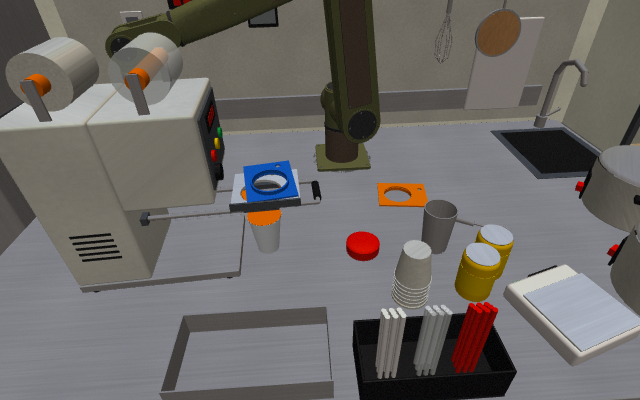

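View pics/top0.png

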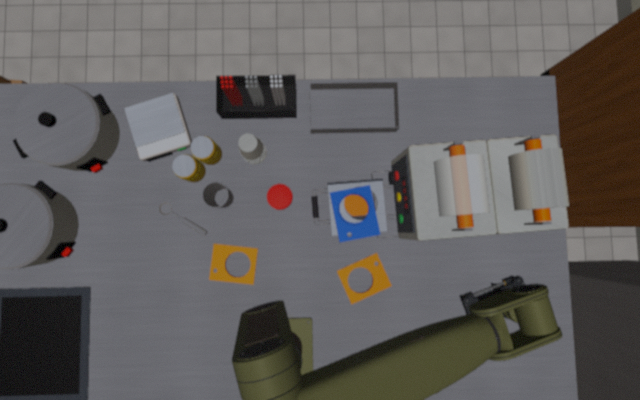

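The sealer is on the -y side. Its insertion axis points roughly along world -y, with the guide on the far (+x) side. In the top view the plate is near (355,213) and the handle near (315,206). In the scene view the plate is near (270,182). I'll zoom in next.

```bash
cat > h.py <<'E'
import numpy as np, cv2
from plant import ctrl
def ray(c,uv,z):
    uv=np.atleast_2d(np.asarray(uv,float)); K,R,t=c["camera_matrix"],np.array(c["R"]),np.array(c["t"])
    d=np.c_[uv,np.ones(len(uv))]@np.linalg.inv(K).T@R; o=-R.T@t
    return o+d*((z-o[2])/d[:,2])[:,None]
def blue(c,roi):
    hsv=cv2.cvtColor(c["color"],cv2.COLOR_RGB2HSV)
    m=cv2.inRange(hsv,(100,120,40),(125,255,255)); k=np.zeros_like(m); x0,y0,x1,y1=roi; k[y0:y1,x0:x1]=m[y0:y1,x0:x1]; return k
def crops(c1,c2,f):
    a=cv2.resize(c1["color"][165:255,300:420],None,fx=5,fy=5,interpolation=cv2.INTER_CUBIC)[:,:,::-1]
    b=cv2.resize(c2["color"][150:215,220:340],None,fx=5,fy=5,interpolation=cv2.INTER_CUBIC)[:,:,::-1]
    cv2.imwrite(f,cv2.resize(np.vstack([a,b]),None,fx=.77,fy=.77,interpolation=cv2.INTER_AREA))
E
python3 - <<'E'
from h import *
t=ctrl.read_camera("top"); s=ctrl.read_camera("scene"); crops(t,s,"pics/crop1.png")
for c,roi in((t,(310,165,392,255)),(s,(225,150,310,205))):
    m=blue(c,roi); cs,_=cv2.findContours(m,cv2.RETR_CCOMP,cv2.CHAIN_APPROX_NONE)
    for k in cs:
        if cv2.contourArea(k)>5:
            print(cv2.contourArea(k),cv2.minAreaRect(k))
            if cv2.contourArea(k)>300: q=cv2.approxPolyDP(k,6,True)[:,0]; print(q.tolist(), ray(c,q,.203).round(3).tolist())
# sealer head front, handle
h=cv2.inRange(t["color"][180:235,300:325],(0,0,0),(60,60,60)); p=np.argwhere(h)[:,::-1]+[300,180]
print(p.min(0),p.max(0),len(p),ray(t,p.mean(0),.185))
E
```

```text
1954.0 ((354.5951232910156, 213.2639923095703), (50.243038177490234, 40.87713623046875), 78.92979431152344)
[[369, 186], [330, 194], [340, 241], [379, 233]] [[0.549, -0.292, 0.203], [0.526, -0.168, 0.203], [0.378, -0.196, 0.203], [0.4, -0.319, 0.203]]
28.0 ((349.0, 234.0), (5.656853675842285, 5.656853675842285), 45.0)
743.0 ((353.5, 207.99998474121094), (30.405588150024414, 30.405588150024414), 45.0)
[[348, 193], [369, 204], [359, 223], [338, 211]] [[0.528, -0.225, 0.203], [0.492, -0.29, 0.203], [0.433, -0.257, 0.203], [0.472, -0.192, 0.203]]
1749.0 ((270.1200866699219, 181.15066528320312), (37.468414306640625, 51.8742561340332), 82.40535736083984)
[[288, 160], [243, 166], [247, 202], [298, 194]] [[0.36, -0.194, 0.203], [0.382, -0.322, 0.203], [0.558, -0.292, 0.203], [0.536, -0.165, 0.203]]
440.5 ((269.52001953125, 182.13999938964844), (17.677669525146484, 35.21391677856445), 81.8698959350586)
[[287, 180], [270, 191], [252, 184], [271, 173]] [[0.468, -0.195, 0.203], [0.516, -0.237, 0.203], [0.478, -0.287, 0.203], [0.428, -0.24, 0.203]]
8.5 ((277.2500305175781, 165.75), (2.8284268379211426, 3.535533905029297), 45.0)
[312 197] [317 216] 98 [[ 0.48859822 -0.11914721  0.185     ]]
```

View pics/crop1.png

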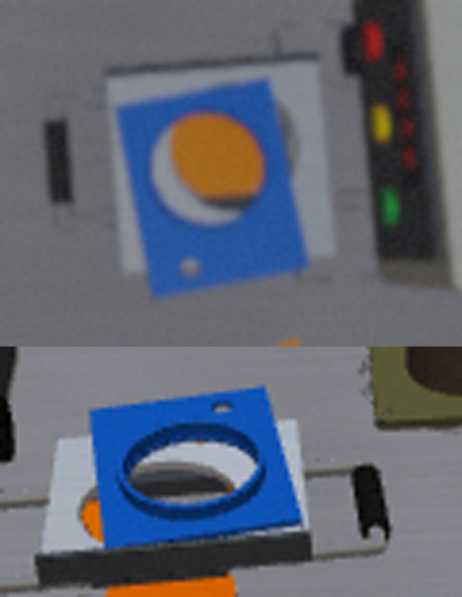

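The blue plate is yawed clockwise on the grey bed. Its small hole is at top pixel (349,234), toward the robot. In top pixels the guide runs from about (328,183) to (383,179). The fingers will go inside the collar, so next I'll compute the seat frame.

```bash
cat >> h.py <<'E'
def plate(zc=.0):
    """collar-hole/outer outline fits: origin from the plate's outline in both views"""
    out=[]
    for n,roi in(("top",(310,165,440,260)),("scene",(180,140,310,215))):
        c=ctrl.read_camera(n); m=blue(c,roi)
        out.append((c,m))
    return out
E
python3 - <<'E'
from h import *
t=ctrl.read_camera("top"); s=ctrl.read_camera("scene")
C=lambda p:np.array(p)/3.85+[300,165]
S=lambda p:(np.array(p)-[0,346.5])/3.85+[220,150]
print("guide top view z.209", ray(t,[C((107,70)),C((320,55))],.209).round(4).tolist())
print("bed near corners", ray(t,[C((125,272)),C((332,258))],.195).round(4).tolist())
print("guide scene inner top", ray(s,[S((38,558)),S((310,535))],.209).round(4).tolist())
print("bed far corners scene",ray(s,[S((58,438)),S((298,420))],.195).round(4).tolist())
# rectangle fit of plate: small hole, cup hole (collar top rim seen)
print("small hole top",ray(t,(349,234),.209), "scene",ray(s,(277.2,165.7),.21))
k=max(cv2.findContours(blue(t,(310,165,392,255)),cv2.RETR_EXTERNAL,2)[0],key=cv2.contourArea)
b=cv2.boxPoints(cv2.minAreaRect(k)); print("box",b,ray(t,b,.203).round(4).tolist())
# edges of the bed on grey levels
g=cv2.cvtColor(t["color"],cv2.COLOR_RGB2GRAY); 
for col in (332,340,350,365,378): print(col,g[174:192,col])
for row in (195,205,215,225): print(row,g[row,322:338],g[row,378:392])
E
```

```text
guide top view z.209 [[0.5596, -0.1615, 0.209], [0.5689, -0.3364, 0.209]]
bed near corners [[0.3948, -0.1733, 0.195], [0.4028, -0.3435, 0.195]]
guide scene inner top [[0.5749, -0.3301, 0.209], [0.566, -0.1588, 0.209]]
bed far corners scene [[0.4088, -0.3426, 0.195], [0.4008, -0.1671, 0.195]]
small hole top [[ 0.39913277 -0.22402351  0.209     ]] scene [[ 0.40162489 -0.22301283  0.21      ]]
box [[329.7302  192.4393 ]
 [370.02707 184.6399 ]
 [379.5837  234.01602]
 [339.28683 241.81543]] [[0.5308, -0.1673, 0.203], [0.5533, -0.2955, 0.203], [0.3971, -0.3207, 0.203], [0.3753, -0.1936, 0.203]]
332 [107 106 110 109 107 107 107 100  88  78  97 125 136 140 138 139 136 127]
340 [106 105 109 107 108 104 104  86  71  86 118 136 137 138 138 132 115  91]
350 [105 107 111 106 108 103  91  73  81 114 132 137 138 132 115  94  79  76]
365 [108 106 105 107 104  89  70  84 117 135 134 119  99  81  77  79  76  76]
378 [109 109 109 103  91  73  86 117 134 136 135 138 136 136 138 137 138 136]
195 [108 106 106 105 107 110 122 125 103  81  78  78  80  77  78  79] [138 138 138 137 137 128 116 108 109 108 109 109 109 109]
205 [106 104 105 103 102 105 109 123 135 131 107  86  81  78  79  77] [131 138 139 138 138 136 128 115 109 109 109 110 109 111]
215 [106 106 107 106 106 105 107 115 127 138 142 130 110  86  78  78] [137 137 138 138 136 136 133 127 111 103 100 101 100 102]
225 [106 107 105 106 107 108 107 105 115 130 139 141 140 134 106  84] [108 131 136 137 136 137 135 134 125 113 110 110 108 110]
```

Call:
apply_moves:
  increments:
    - [0.6,0,0,-4,0]
    - [0.6,3,-6,-8,0]
    - [0.6,5,-10,-10.5,-0.1]
    - [0.6,7,-14,-10.5,-0.2]
    - [0.6,8.8,-18,-10.5,-0.3]
    - [0.6,10.5,-21.5,-10.5,-0.4]
    - [0.6,12.1,-25,-10.5,-0.5]
    - [0.6,13.7,-28.4,-10.5,-0.6]

```text
time_s: 0.97
tcp_pos: [0.246, -0.3355, 0.301]
ee_rot: [0.0, 0.892, 0.453, 0.0]
contact_force: [0.8, 1.1, 0.3]
grip_width: 0.0472
grip_force: 0.0
```

Call:
apply_moves:
  increments:
    - [0.6,5,0.7,0,-0.1]
    - [0.6,10,1.4,0,-0.2]
    - [0.6,14,2.1,0,-0.3]
    - [0.6,15.5,5,0,-0.42]
    - [0.6,16.5,8,0,-0.54]
    - [0.6,17.3,11,0,-0.66]
    - [0.6,18,14,0,-0.78]
    - [0.6,18.2,15,0,-0.81]

```text
time_s: 1.63
tcp_pos: [0.4775, -0.2801, 0.2997]
ee_rot: [-0.0, 0.64, 0.768, 0.0]
contact_force: [-1.0, -0.1, 0.4]
grip_width: 0.0382
grip_force: 0.0
```

```bash
python3 - <<'E'
from h import *
s=ctrl.sense(); print(s["tcp_pos"],s["ee_rot"],s["grip_width"],s["qpos"].round(2))
q=s["ee_rot"]; print(2*np.arctan2(q[2],q[1]))
E
```

```text
[ 0.47751745 -0.28011553  0.29969347] [-2.80770080e-04  6.40233742e-01  7.68180100e-01  1.01798553e-04] 0.03822168934452609 [-0.63 -0.13  1.74  0.    1.54 -0.81]
1.7519875654181323
```

Call:
apply_moves:
  increments:
    - [0.6,3.7,0.8,0,0]
    - [0.6,3.7,0.8,0,0]
    - [0.6,3.7,0.8,3,0]
    - [0.6,3.7,0.8,6,0]
    - [0.6,3.7,0.8,8,0]
    - [0.6,3.7,0.8,9.4,0]
    - [0.6,3.7,0.8,9.4,0]
    - [0.6,3.7,0.8,9.4,0]

```text
time_s: 2.3
tcp_pos: [0.476, -0.242, 0.2066]
ee_rot: [-0.0, 0.643, 0.766, -0.0]
contact_force: [0.8, 0.2, 0.8]
grip_width: 0.0379
grip_force: 0.0
```

```bash
python3 - <<'E'
from h import *
t=ctrl.read_camera("top"); s=ctrl.read_camera("scene"); crops(t,s,"pics/crop2.png")
E
```

```text
(no output)
```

View pics/crop2.png

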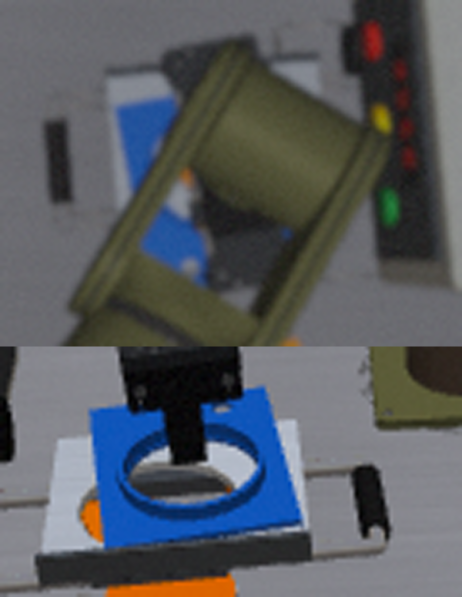

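The fingers are inside the cup hole, with the tip at about crop (188,460) in the scene view. I'll now expand them gently against the collar.

Call:
apply_moves:
  increments:
    - [0.4,0,0,0,0]
    - [0.35,0,0,0,0]
    - [0.32,0,0,0,0]
    - [0.3,0,0,0,0]
    - [0.28,0,0,0,0]
    - [0.26,0,0,0,0]
    - [0.26,0,0,0,0]
    - [0.26,0,0,0,0]

```text
time_s: 3.07
tcp_pos: [0.4762, -0.2419, 0.2066]
ee_rot: [-0.0, 0.643, 0.766, -0.0]
contact_force: [-0.1, 0.3, 0.4]
grip_width: 0.07
grip_force: 0.0
```

Call:
apply_moves:
  increments:
    - [0.24,0,0,0,0]
    - [0.22,0,0,0,0]
    - [0.2,0,0,0,0]
    - [0.18,0,0,0,0]
    - [0.15,0,0,0,0]
    - [0.15,0,0,0,0]
    - [0.15,0,0,0,0]

```text
time_s: 3.65
tcp_pos: [0.4763, -0.2419, 0.2067]
ee_rot: [0.0, 0.643, 0.766, 0.0]
contact_force: [0.8, -0.3, 0.4]
grip_width: 0.0809
grip_force: 0.0
```

```bash
python3 - <<'E'
from h import *
t=ctrl.read_camera("top"); s=ctrl.read_camera("scene"); crops(t,s,"pics/crop3.png"); print(ctrl.sense()["grip_width"])
E
```

```text
0.08081420023451816
```

View pics/crop3.png

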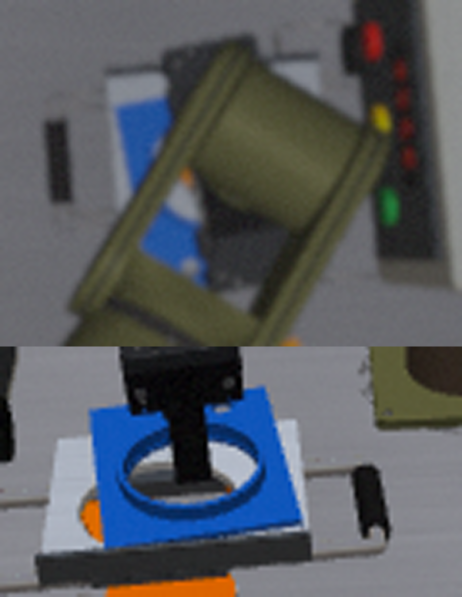

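The near finger, with its tip at about crop (193,480), is still short of the +y collar wall. I'll open further.

Call:
apply_moves:
  increments:
    - [0.13,0,0,0,0]
    - [0.11,0,0,0,0]
    - [0.09,0,0,0,0]
    - [0.07,0,0,0,0]
    - [0.05,0,0,0,0]
    - [0.05,0,0,0,0]
    - [0.05,0,0,0,0]

```text
time_s: 4.33
tcp_pos: [0.4762, -0.2419, 0.2067]
ee_rot: [0.0, 0.643, 0.766, 0.0]
contact_force: [0.3, -0.8, -0.3]
grip_width: 0.0906
grip_force: 0.0
```

```bash
cat >> h.py <<'E'
def corners():
    s=ctrl.read_camera("scene"); m=blue(s,(180,140,320,215)); k=max(cv2.findContours(m,cv2.RETR_EXTERNAL,2)[0],key=cv2.contourArea)
    q=cv2.approxPolyDP(k,5,True)[:,0]; return s,k,q
E
python3 - <<'E'
from h import *
s,k,q=corners(); print(q.tolist()); print(ray(s,q,.2).round(4).tolist())
E
```

```text
[[288, 160], [273, 165], [287, 181], [270, 191], [252, 184], [264, 174], [261, 166], [243, 166], [247, 202], [298, 194]]
[[0.355, -0.1943, 0.2], [0.3795, -0.237, 0.2], [0.4679, -0.1948, 0.2], [0.5112, -0.2379, 0.2], [0.4736, -0.288, 0.2], [0.4262, -0.2595, 0.2], [0.3817, -0.2713, 0.2], [0.3765, -0.3234, 0.2], [0.5542, -0.2924, 0.2], [0.5314, -0.1655, 0.2]]
```

```bash
python3 - <<'E'
from h import *
t=ctrl.read_camera("top"); s=ctrl.read_camera("scene"); 
cv2.imwrite("pics/crop4.png",cv2.resize(s["color"][130:215,225:315],None,fx=7,fy=7,interpolation=cv2.INTER_CUBIC)[:,:,::-1])
K,R,T=s["camera_matrix"],s["R"],s["t"]
for w in(.0453,.0453+.012):
  for z in(.199,.23):
    p=np.array([.4762+.985*w,-.2419+.175*w,z]); c=K@(R@p+T); print(w,z,c[:2]/c[2])
E
```

```text
0.0453 0.199 [271.33794741 193.37985544]
0.0453 0.23 [270.02104615 183.32598031]
0.057300000000000004 0.199 [271.90419837 196.00414422]
0.057300000000000004 0.23 [270.58481478 185.89732887]
```

View pics/crop4.png

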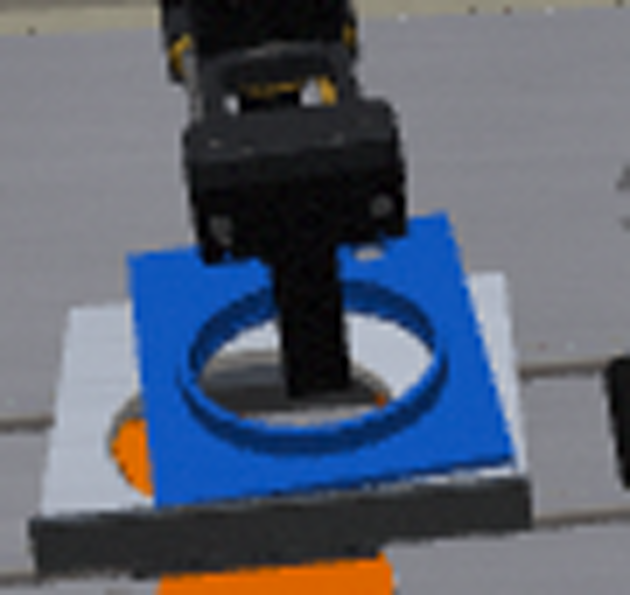

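The finger's tip appears at px (270.7,186), above the collar wall rather than behind it, so the tips sit about 25 mm higher than I assumed. I'll close and descend further, watching the force.

Call:
apply_moves:
  increments:
    - [0.5,0,0,0,0]
    - [0.6,0,0,0,0]
    - [0.6,0,0,0,0]
    - [0.6,0,0,0,0]
    - [0.6,0,0,0.5,0]
    - [0.6,0,0,1,0]
    - [0.6,0,0,1.5,0]
    - [0.6,0,0,1.5,0]

```text
time_s: 5.15
tcp_pos: [0.4754, -0.2414, 0.1897]
ee_rot: [-0.001, 0.643, 0.766, -0.0]
contact_force: [0.7, 0.7, -0.4]
grip_width: 0.0424
grip_force: 0.0
```

```bash
python3 - <<'E'
from h import *
s=ctrl.read_camera("scene"); g=s["color"].max(2)
for col in(268,270,272): print(g[174:200,col])
K,R,T=s["camera_matrix"],s["R"],s["t"]; p0=ctrl.sense()["tcp_pos"];print(p0,ctrl.sense()["grip_width"],ctrl.sense()["contact_force"])
for w in(.019,.031):
  for z in(p0[2]-.008,p0[2]+.02):
    p=np.array([p0[0]+.985*w,p0[1]+.175*w,z]); c=K@(R@p+T); print(w,z,c[:2]/c[2])
cv2.imwrite("pics/crop5.png",cv2.resize(s["color"][130:215,225:315],None,fx=7,fy=7,interpolation=cv2.INTER_CUBIC)[:,:,::-1])
E
```

```text
[  8   9   9  12  11  10   8   8   8  10   5  12   8  44  71 135 140 175
  98  98 105 166 188 189 188 142]
[ 13  12   9   9  14  14   9   6   7  14  10   9  16  45  92 135 144 160
 102 101 100 156 188 189 184  97]
[  4   5  15  11  11  17  10  12  17   9  11  10  27  46  96 136 159 157
  99  98 109 188 187 187 164  97]
[ 0.47563573 -0.24155439  0.19036496] 0.04022475851131535 [0.13687941 0.22413059 0.14695613]
0.019 0.18236495873768413 [270.96220175 192.86109329]
0.019 0.21036495873768413 [269.80736659 184.08508399]
0.031 0.18236495873768413 [271.50632383 195.39498922]
0.031 0.21036495873768413 [270.34928936 186.57434217]
```

View pics/crop5.png

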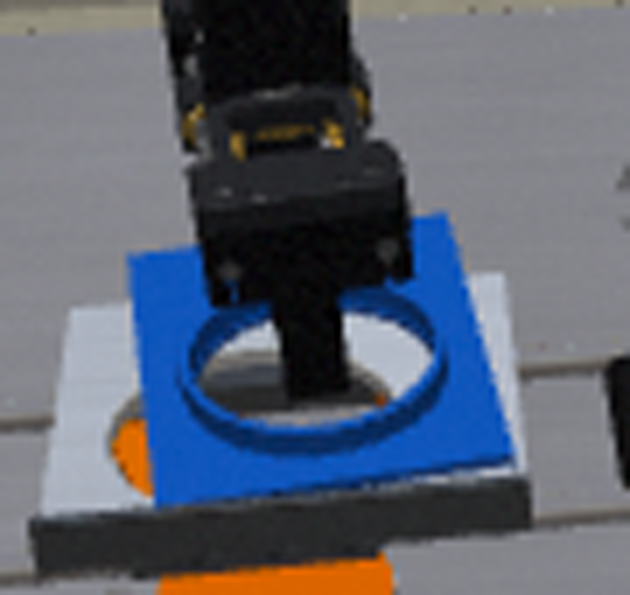

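Call:
apply_moves:
  increments:
    - [0.6,0,0,0.4,0]
    - [0.6,0,0,0.8,0]
    - [0.6,0,0,0.8,0]

```text
time_s: 5.45
tcp_pos: [0.4758, -0.2416, 0.1826]
ee_rot: [-0.001, 0.643, 0.766, -0.0]
contact_force: [-0.2, -0.2, 0.3]
grip_width: 0.0382
grip_force: 0.0
```

Call:
apply_moves:
  increments:
    - [0.6,0,0,0.2,0]
    - [0.6,0,0,0.2,0]

```text
time_s: 5.62
tcp_pos: [0.4761, -0.2418, 0.1813]
ee_rot: [-0.0, 0.643, 0.766, -0.0]
contact_force: [0.9, -0.5, 0.4]
grip_width: 0.038
grip_force: 0.0
```

```bash
python3 - <<'E'
from h import *
s=ctrl.read_camera("scene"); g=s["color"].max(2)
print(g[180:204,270])
p0=ctrl.sense();print(p0["tcp_pos"],p0["grip_width"],p0["contact_force"])
E
```

```text
[  9  16  11   9  12  10  12   8  26 136 143 161 101  99 101 156 188 189
 186  99  90  76  44  41]
[ 0.47620822 -0.24186051  0.181517  ] 0.0376747377338723 [-1.08546493e+00  3.82601674e-04  3.27603038e-01]
```

Call:
apply_moves:
  increments:
    - [0.6,0,0,0.2,0]
    - [0.6,0,0,0.4,0]
    - [0.6,0,0,0.4,0]
    - [0.5,0,0,0.4,0]
    - [0.4,0,0,0.4,0]
    - [0.36,0,0,0.4,0]
    - [0.32,0,0,0.4,0]
    - [0.32,0,0,0.4,0]

```text
time_s: 6.33
tcp_pos: [0.4763, -0.242, 0.1778]
ee_rot: [0.0, 0.643, 0.766, -0.0]
contact_force: [-0.7, -0.7, -0.5]
grip_width: 0.0632
grip_force: 0.0
```

```bash
python3 - <<'E'
from h import *
s=ctrl.read_camera("scene"); g=s["color"].max(2)
print(g[180:204,270])
p0=ctrl.sense();print(p0["tcp_pos"],p0["grip_width"],p0["contact_force"])
E
```

```text
[  8  13  10  14   9  10   7  10  11  16  58 161 101 100 101 157 190 188
 185 100  90  78  42  39]
[ 0.47628431 -0.24195041  0.17777128] 0.06382224562503849 [-0.87502175  0.13811113 -0.06478862]
```

Call:
apply_moves:
  increments:
    - [0.3,0,0,0,0]
    - [0.28,0,0,0,0]
    - [0.26,0,0,0,0]
    - [0.24,0,0,0,0]
    - [0.22,0,0,0,0]
    - [0.2,0,0,0,0]
    - [0.2,0,0,0,0]

```text
time_s: 6.97
tcp_pos: [0.4765, -0.242, 0.178]
ee_rot: [0.0, 0.643, 0.766, 0.0]
contact_force: [2.5, -0.4, 1.6]
grip_width: 0.0758
grip_force: 3.8
```

```bash
python3 - <<'E'
from h import *
s,k,q=corners(); g=s["color"].max(2)
print(g[180:204,270],q.tolist())
p0=ctrl.sense();print(p0["tcp_pos"],p0["grip_width"],p0["contact_force"])
E
```

```text
[ 11   9  10  12  12  10  15  12  22  96 159 100 100 110 188 189 188 164
  97 117 108  75  42  45] [[287, 159], [286, 181], [267, 190], [252, 184], [253, 165], [243, 165], [247, 202], [297, 194]]
[ 0.47651888 -0.24198915  0.17799716] 0.0757904230544605 [ 2.2697939  -0.06553963  1.73078904]
```

Call:
apply_moves:
  increments:
    - [0.3,0,0.2,0,0]
    - [0.3,0,0.3,0,0]
    - [0.3,0,0.3,0.5,0]
    - [0.3,0,0.3,0.8,0]
    - [0.3,0,0.3,0.8,0]
    - [0.28,0,0.3,0.8,0]
    - [0.26,0,0.3,0.8,0]
    - [0.26,0,0.3,0.8,0]

```text
time_s: 7.68
tcp_pos: [0.4804, -0.2423, 0.1768]
ee_rot: [0.002, 0.643, 0.766, -0.0]
contact_force: [-5.5, 5.9, 25.6]
grip_width: 0.0701
grip_force: 13.3
```

```bash
python3 - <<'E'
from h import *
s,k,q=corners(); g=s["color"].max(2)
print(g[180:204,270],q.tolist())
p0=ctrl.sense();print(p0["tcp_pos"],p0["grip_width"],p0["contact_force"])
t=ctrl.read_camera("top"); crops(t,s,"pics/crop6.png")
E
```

```text
[  6  12  11   7  15  13  10  13  10  40 178  96  99 102 162 188 188 186
 121  78 107  76  44  43] [[288, 160], [286, 181], [269, 190], [255, 187], [252, 165], [243, 165], [246, 201], [296, 195]]
[ 0.48044457 -0.24228726  0.1768061 ] 0.07033228359556756 [-5.59371708  5.44363198 25.13342626]
```

View pics/crop6.png

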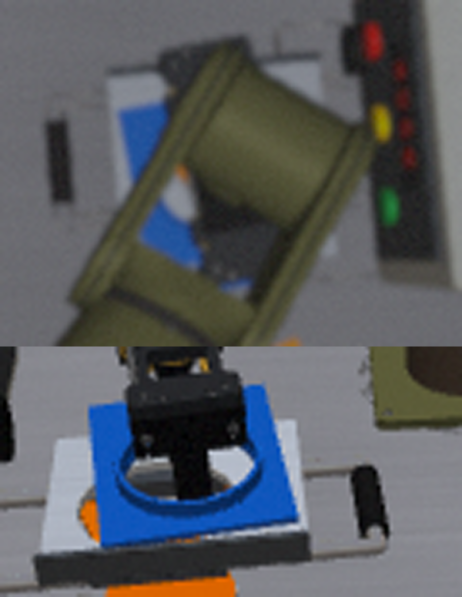

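The tips now bottom out with 25 N upward at TCP z≈0.177, so the tip is about 18 mm above the nominal TCP when open. In the scene crop the finger is inside the collar at about (195,495). I'll raise slightly and expand.

Call:
apply_moves:
  increments:
    - [0.27,0,0,-0.9,0]
    - [0.27,0,0,-0.7,0]
    - [0.24,0,0,-0.7,0]
    - [0.22,0,0,-0.7,0]
    - [0.2,0,0,-0.7,0]
    - [0.18,0,0,-0.7,0]
    - [0.18,0,0,-0.7,0]
    - [0.18,0,0,-0.7,0]

```text
time_s: 8.45
tcp_pos: [0.4807, -0.2415, 0.1771]
ee_rot: [0.001, 0.643, 0.766, 0.001]
contact_force: [3.6, 0.5, 5.9]
grip_width: 0.0759
grip_force: 30.6
```

```bash
python3 - <<'E'
from h import *
s,k,q=corners(); g=s["color"].max(2)
print(g[180:204,270],q.tolist())
p0=ctrl.sense();print(p0["tcp_pos"],p0["grip_width"],p0["contact_force"])
E
```

```text
[  7   5   7   9   9  13  11   8  12  21  95 159  99  99 110 188 188 188
 185  99  91  76  41  40] [[288, 160], [281, 175], [285, 183], [267, 191], [252, 185], [253, 166], [243, 166], [246, 201], [297, 195]]
[ 0.48064814 -0.24156528  0.17717726] 0.07629273481999203 [4.38551242 0.78889584 4.82345478]
```

Call:
apply_moves:
  increments:
    - [0.18,0,0,-0.1,0.04]
    - [0.18,0,0.2,-0.1,0.08]
    - [0.18,0,0.4,-0.1,0.12]
    - [0.18,-0.1,0.6,-0.1,0.12]
    - [0.18,-0.1,0.8,-0.1,0.12]
    - [0.18,-0.1,1.0,-0.1,0.12]
    - [0.18,-0.1,1.0,-0.1,0.12]

```text
time_s: 9.08
tcp_pos: [0.4885, -0.2409, 0.1773]
ee_rot: [-0.001, 0.687, 0.726, -0.001]
contact_force: [-3.7, -0.1, 7.1]
grip_width: 0.0765
grip_force: 30.2
```

```bash
cat >> h.py <<'E'
def report():
    s,k,q=corners(); g=s["color"]; p0=ctrl.sense()
    print(q.tolist()); print(ray(s,q,.2).round(3).tolist())
    print(p0["tcp_pos"],p0["ee_rot"].round(3),p0["grip_width"],p0["grip_force"],p0["contact_force"])
    return s
E
python3 - <<'E'
from h import *
report()
E
```

```text
[[292, 163], [280, 163], [286, 184], [273, 192], [254, 189], [246, 166], [243, 202], [294, 198]]
[[0.374, -0.182, 0.2], [0.37, -0.217, 0.2], [0.482, -0.197, 0.2], [0.516, -0.23, 0.2], [0.498, -0.28, 0.2], [0.377, -0.315, 0.2], [0.553, -0.302, 0.2], [0.548, -0.176, 0.2]]
[ 0.48849048 -0.24090988  0.17729584] [-0.001  0.687  0.726 -0.001] 0.07598519104838347 30.160059502435388 [-4.10745379 -0.85836617  5.25659123]
```

Call:
apply_moves:
  increments:
    - [0.18,0,0.2,0,0]
    - [0.18,0,0.4,0,0]
    - [0.18,0,0.6,0,0]
    - [0.18,0,0.7,0,0]
    - [0.18,0,0.7,0,0]

```text
time_s: 9.55
tcp_pos: [0.4953, -0.2406, 0.1773]
ee_rot: [-0.001, 0.687, 0.726, -0.001]
contact_force: [-4.7, -0.2, 6.5]
grip_width: 0.0764
grip_force: 30.2
```

```bash
python3 -c "
from h import *
report()"
```

```text
[[292, 164], [280, 164], [287, 183], [267, 194], [253, 190], [246, 167], [243, 202], [294, 198]]
[[0.379, -0.182, 0.2], [0.376, -0.217, 0.2], [0.478, -0.195, 0.2], [0.524, -0.245, 0.2], [0.502, -0.283, 0.2], [0.383, -0.314, 0.2], [0.553, -0.302, 0.2], [0.548, -0.176, 0.2]]
[ 0.49529374 -0.2405887   0.17731942] [-0.001  0.687  0.726 -0.001] 0.07640733758383875 30.175852536896173 [-4.86666555  0.558227    5.72321907]
```

Call:
apply_moves:
  increments:
    - [0.18,0,0.1,0,0]
    - [0.18,0,0.2,0,0]
    - [0.18,0,0.2,0,0]

```text
time_s: 9.85
tcp_pos: [0.4972, -0.2405, 0.1773]
ee_rot: [-0.001, 0.687, 0.726, -0.001]
contact_force: [-5.5, -0.4, 6.4]
grip_width: 0.0763
grip_force: 30.2
```

Call:
apply_moves:
  increments:
    - [0.18,0,0.1,0,0]
    - [0.18,0,0.2,0,0]
    - [0.18,0,0.2,0,0]

```text
time_s: 10.1
tcp_pos: [0.4979, -0.2405, 0.1775]
ee_rot: [-0.002, 0.687, 0.726, -0.002]
contact_force: [-10.1, -0.1, 9.0]
grip_width: 0.0765
grip_force: 30.4
```

Call:
apply_moves:
  increments:
    - [0.18,0,-0.25,-0.1,0]
    - [0.18,-0.3,-0.25,-0.1,0]
    - [0.18,-0.6,-0.25,-0.1,0]
    - [0.18,-0.9,-0.25,-0.1,0]
    - [0.18,-1.2,-0.25,-0.1,0]
    - [0.18,-1.5,-0.25,-0.1,0]
    - [0.18,-1.8,-0.25,-0.1,0]
    - [0.18,-1.8,-0.25,-0.1,0]

```text
time_s: 10.77
tcp_pos: [0.4985, -0.2588, 0.1782]
ee_rot: [-0.0, 0.688, 0.726, -0.0]
contact_force: [0.6, -0.1, -1.7]
grip_width: 0.0763
grip_force: 29.7
```

```bash
python3 -c "
from h import *
s=report(); t=ctrl.read_camera('top'); crops(t,s,'pics/crop7.png')"
```

```text
[[286, 164], [272, 165], [279, 185], [266, 194], [248, 193], [239, 170], [236, 203], [287, 198]]
[[0.378, -0.2, 0.2], [0.379, -0.24, 0.2], [0.485, -0.216, 0.2], [0.524, -0.247, 0.2], [0.515, -0.294, 0.2], [0.398, -0.332, 0.2], [0.556, -0.319, 0.2], [0.546, -0.193, 0.2]]
[ 0.49855849 -0.2584665   0.17831314] [-0.     0.688  0.726 -0.   ] 0.07648088756769267 29.74455362056574 [ 0.10292565  1.5760629  -1.88022421]
```

View pics/crop7.png

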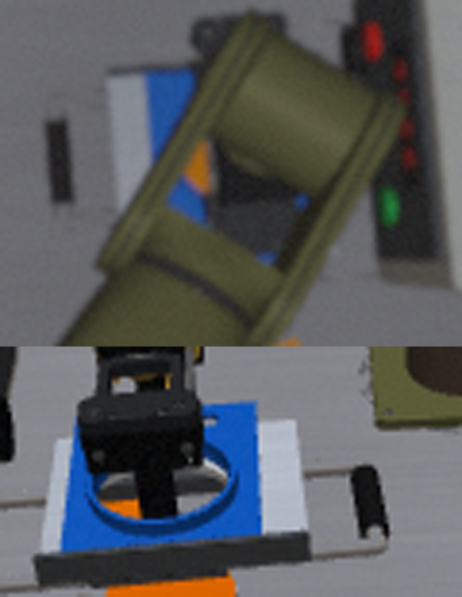

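Carriage hasn't moved (handle unchanged), and the plate is against the guide with about 5 mm left to go. In the scene crop the small hole is at about (210,420).

Call:
apply_moves:
  increments:
    - [0.18,-0.2,0,0,0]
    - [0.18,-0.4,0,0,0]
    - [0.18,-0.5,0,0,0]
    - [0.18,-0.5,0,0,0]
    - [0.22,-0.5,0,0,0]
    - [0.26,-0.5,0,0,0]
    - [0.26,-0.5,0,0,0]
    - [0.26,-0.5,0,0,0]

```text
time_s: 11.53
tcp_pos: [0.4992, -0.2632, 0.1792]
ee_rot: [0.0, 0.687, 0.726, 0.0]
contact_force: [0.5, -0.7, 0.7]
grip_width: 0.0706
grip_force: 0.0
```

```bash
python3 -c "
from h import *
s=report(); g=s['color']
m=blue(s,(180,140,320,215)); print(m[158:172,262:292]//255)
print(g[158:172,262:292].max(2))"
```

```text
[[284, 168], [271, 169], [269, 181], [277, 187], [264, 195], [245, 193], [252, 182], [241, 183], [238, 175], [234, 203], [285, 198]]
[[0.399, -0.205, 0.2], [0.401, -0.242, 0.2], [0.463, -0.243, 0.2], [0.494, -0.221, 0.2], [0.528, -0.252, 0.2], [0.514, -0.302, 0.2], [0.464, -0.289, 0.2], [0.466, -0.318, 0.2], [0.424, -0.332, 0.2], [0.555, -0.324, 0.2], [0.546, -0.198, 0.2]]
[ 0.49919992 -0.2631855   0.17911396] [0.    0.687 0.726 0.   ] 0.07032975816102238 0.0 [-0.25162934 -0.11595861  0.05811728]
[[0 0 0 0 0 0 0 0 0 0 0 0 0 0 0 0 0 0 0 0 0 0 0 0 0 0 0 0 0 0]
 [0 0 0 0 0 0 0 0 0 0 0 0 0 0 0 0 0 0 0 0 0 0 0 0 0 0 0 0 0 0]
 [0 0 0 0 0 0 0 0 0 0 0 0 0 0 0 0 0 0 0 0 0 0 0 0 0 0 0 0 0 0]
 [0 0 0 0 0 0 0 0 0 0 0 0 0 0 0 0 0 0 0 0 0 0 0 0 0 0 0 0 0 0]
 [0 0 0 0 0 0 0 0 0 0 0 0 0 0 0 0 0 0 0 0 0 0 0 0 0 0 0 0 0 0]
 [0 0 0 0 0 0 0 0 0 0 0 0 0 0 0 0 0 0 0 0 0 0 0 0 0 0 0 0 0 0]
 [0 0 0 0 0 0 0 0 0 0 0 0 0 0 0 0 0 0 0 0 0 0 0 0 0 0 0 0 0 0]
 [0 0 0 0 0 0 0 0 0 0 0 0 0 0 0 0 0 0 0 0 0 0 0 0 0 0 0 0 0 0]
 [0 0 0 0 0 0 0 0 0 0 0 0 0 0 0 0 0 0 0 0 0 0 0 0 0 0 0 0 0 0]
 [0 0 0 0 0 0 0 0 0 0 0 0 0 0 0
[... 1335 characters left out ...]
140 137 140 140 140 139
  140 138 140 139 140 139 139 139 139 140 139 139]
 [ 41  37  34  33  28  32  23  22  54 138 138 139 139 140 138 138 139 140
  138 140 140 141 143 141 140 140 143 141 143 142]
 [ 25  24  24  24  25  23  24  19  19 144 145 145 143 144 145 144 144 145
  146 155 154 155 165 142 141 143 143 143 141 143]
 [ 25  26  26  24  23  24  22  19  24 166 167 167 166 177 176 176 186 186
  185 186 186 186 187 156 158 159 173 172 171 171]
 [ 22  24  20  22  25  21  19  34  22 185 184 186 186 186 186 186 186 187
  187 186 186 186 186 195 198 200 200 200 200 201]
 [ 17  17  13  15  17   5  13  11  24 147 112 154 166 177 186 186 186 185
  186 187 187 187 188 197 201 200 197 199 199 199]]
```

The far edge dropped 4 px, about 10 mm, so the hole is on the pin. I'll retract straight up and verify.

Call:
apply_moves:
  increments:
    - [0.4,0,0,0,0]
    - [0.55,0,0,0,0]
    - [0.7,0,0,0,0]
    - [0.8,0,0,-2,0]
    - [1,1,0,-5,0]
    - [1,4,0,-8,0]
    - [1,8,0,-8,0]
    - [1,12,0,-8,0]

```text
time_s: 12.25
tcp_pos: [0.4934, -0.1431, 0.2619]
ee_rot: [0.003, 0.688, 0.726, 0.001]
contact_force: [1.4, 1.3, -0.5]
grip_width: 0.0226
grip_force: 0.0
```

Call:
apply_moves:
  increments:
    - [1,4,0,0,0]
    - [1,7,0,0,0]
    - [1,10,0,0,0]
    - [1,10,0,0,0]
    - [1,10,0,0,0]

```text
time_s: 12.67
tcp_pos: [0.4868, -0.0424, 0.2589]
ee_rot: [0.0, 0.686, 0.727, 0.0]
contact_force: [-0.5, -1.2, 0.3]
grip_width: 0.0004
grip_force: 0.0
```

```bash
python3 -c "
from h import *
s=report(); t=ctrl.read_camera('top'); crops(t,s,'pics/crop8.png'); print(ctrl.sense()['qpos'])"
```

```text
[[284, 168], [239, 172], [234, 203], [285, 198]]
[[0.399, -0.205, 0.2], [0.409, -0.331, 0.2], [0.555, -0.324, 0.2], [0.546, -0.198, 0.2]]
[ 0.48692637 -0.04335981  0.2588347 ] [ 0.     0.687  0.727 -0.   ] 0.0004313709663918461 0.0 [-0.11963518 -0.48253049 -1.06840701]
[-1.99610332e-01 -2.73117669e-01  1.92138932e+00 -4.81637846e-04
  1.49308735e+00 -2.54507834e-01]
```

View pics/crop8.png

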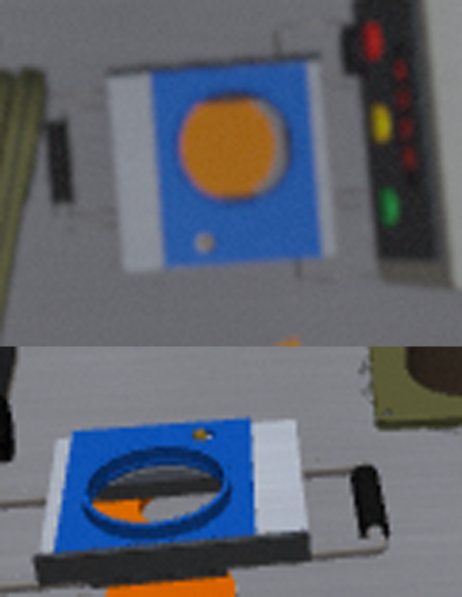

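The plate is flat and square with the brass pin showing through the small hole (crop (203,435)), and the carriage is still out. Next I'll lower the closed fingers in front of the handle.

Call:
apply_moves:
  increments:
    - [1,0,0,3,0]
    - [1,0,0,6,0]
    - [1,0,0,9,0]
    - [1,0,0,10,0]
    - [1,0,0,10,0]
    - [1,-2,0,10,0]
    - [1,-3.5,0,10,0]
    - [1,-4.5,0,10,0]

```text
time_s: 13.43
tcp_pos: [0.4907, -0.0904, 0.1611]
ee_rot: [0.002, 0.688, 0.726, 0.001]
contact_force: [0.5, 0.2, 0.6]
grip_width: 0.0005
grip_force: 0.0
```

```bash
python3 -c "
from h import *
s=report()
cv2.imwrite('pics/crop9.png',cv2.resize(s['color'][130:220,220:360],None,fx=5,fy=5,interpolation=cv2.INTER_CUBIC)[:,:,::-1])"
```

```text
[[284, 168], [239, 172], [234, 203], [285, 198]]
[[0.399, -0.205, 0.2], [0.409, -0.331, 0.2], [0.555, -0.324, 0.2], [0.546, -0.198, 0.2]]
[ 0.49076036 -0.09143475  0.16102179] [0.002 0.688 0.725 0.   ] 0.0003800422311147954 0.0 [ 0.00561349 -1.72747206  0.48316301]
```

View pics/crop9.png

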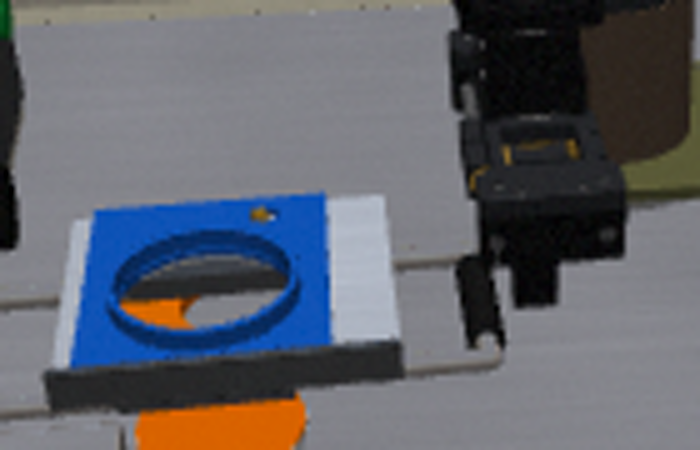

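The fingertip, at about crop (535,305), only just overlaps the handle's height, so I'll go 12 mm lower before pushing.

Call:
apply_moves:
  increments:
    - [1,0.6,0,0.6,0]
    - [1,0.6,0,1.2,0]
    - [1,0.6,0,1.2,0]
    - [1,-0.5,0,1.2,0]
    - [1,-1,0,1.2,0]
    - [1,-1.5,0,1.2,0]
    - [1,-2,0,1.2,0]
    - [1,-2,0,1.2,0]

```text
time_s: 14.15
tcp_pos: [0.4904, -0.1081, 0.1465]
ee_rot: [-0.001, 0.688, 0.726, 0.001]
contact_force: [0.3, 3.6, -0.4]
grip_width: 0.0003
grip_force: 1.7
```

```bash
python3 -c "
from h import *
s=report()"
```

```text
[[281, 169], [235, 172], [230, 203], [281, 199]]
[[0.404, -0.213, 0.2], [0.408, -0.342, 0.2], [0.555, -0.334, 0.2], [0.549, -0.208, 0.2]]
[ 0.49043372 -0.10813261  0.14651672] [-0.001  0.688  0.726  0.   ] 5.5650984261430955e-05 1.639524009078741 [-0.29100014  3.6056373  -0.64754558]
```

Call:
apply_moves:
  increments:
    - [1,-0.7,0,0,0]
    - [1,-1.6,0,0,0]
    - [1,-2.6,0,0,0]
    - [1,-3.6,0,0,0]
    - [1,-4.6,0,0,0]
    - [1,-5.6,0,0,0]
    - [1,-6.6,0,0,0]
    - [1,-7.6,0,0,0]

```text
time_s: 14.87
tcp_pos: [0.4949, -0.1831, 0.1465]
ee_rot: [-0.001, 0.687, 0.726, 0.001]
contact_force: [1.9, 7.0, -1.1]
grip_width: 0.0006
grip_force: 3.5
```

Call:
apply_moves:
  increments:
    - [1,-1,0,0,0]
    - [1,-2,0,0,0]
    - [1,-3,0,0,0]
    - [1,-4,0,0,0]
    - [1,-4.7,0,0,0]
    - [1,-5.2,0,0,0]
    - [1,-5.5,0,0,0]
    - [1,-5.5,0,0,0]

```text
time_s: 15.53
tcp_pos: [0.4982, -0.2389, 0.1466]
ee_rot: [-0.0, 0.687, 0.726, 0.001]
contact_force: [1.7, 3.7, -1.1]
grip_width: 0.0006
grip_force: 1.7
```

Call:
apply_moves:
  increments:
    - [1,-0.4,0,0,0]
    - [1,-0.8,0,0,0]
    - [1,-1.2,0,0,0]
    - [1,-1.5,0,0,0]
    - [1,-1.5,0,0,0]

```text
time_s: 15.95
tcp_pos: [0.499, -0.2536, 0.1466]
ee_rot: [-0.0, 0.687, 0.726, 0.001]
contact_force: [2.9, 4.3, -1.2]
grip_width: 0.0005
grip_force: 2.0
```

Call:
apply_moves:
  increments:
    - [1,-0.2,0,0,0]
    - [1,-0.4,0,0,0]
    - [1,-0.4,0,0,0]

```text
time_s: 16.2
tcp_pos: [0.4992, -0.2559, 0.1466]
ee_rot: [-0.002, 0.687, 0.726, 0.002]
contact_force: [2.7, 9.6, 0.5]
grip_width: 0.0004
grip_force: 4.6
```

Call:
apply_moves:
  increments:
    - [1,-0.2,0,0,0]
    - [1,-0.4,0,0,0]
    - [1,-0.4,0,0,0]

```text
time_s: 16.45
tcp_pos: [0.4992, -0.2558, 0.1466]
ee_rot: [-0.005, 0.687, 0.726, 0.005]
contact_force: [0.2, 22.3, 6.2]
grip_width: 0.0001
grip_force: 10.9
```

That is the end stop: it no longer moves and the force rises to 22 N. I'll back off.

Call:
apply_moves:
  increments:
    - [1,0.5,0,0,0]
    - [1,2,0,0,0]
    - [1,5,0,0,0]
    - [1,8,0,0,0]
    - [1,11,0,0,0]
    - [1,14,0,-3,0]
    - [1,14,0,-3,0]
    - [1,14,0,-3,0]

```text
time_s: 17.12
tcp_pos: [0.4923, -0.1218, 0.179]
ee_rot: [0.003, 0.686, 0.727, 0.0]
contact_force: [0.5, 0.2, 0.2]
grip_width: 0.0008
grip_force: 0.0
```

```bash
python3 - <<'E'
from h import *
t=ctrl.read_camera("top"); s=ctrl.read_camera("scene")
h=t["color"].max(2); a=(h[190:225,335:395]<60); p=np.argwhere(a)[:,::-1]+[335,190]; n,l,st,ce=cv2.connectedComponentsWithStats(a.astype(np.uint8))
for i in range(1,n):
    if st[i,4]>40: print(st[i],ce[i]+[335,190],ray(t,ce[i]+[335,190],.185))
print(ctrl.sense()["tcp_pos"],ctrl.sense()["contact_force"])
cv2.imwrite("pics/crop10.png",cv2.resize(s["color"][110:230,130:330],None,fx=4,fy=4,interpolation=cv2.INTER_CUBIC)[:,:,::-1])
E
```

```text
[27  3  6 20 83] [364.09638554 202.71084337] [[ 0.49755372 -0.27765494  0.185     ]]
[ 0.49106232 -0.12275868  0.17652253] [0.20872616 0.22171442 0.05654968]
```

View pics/crop10.png

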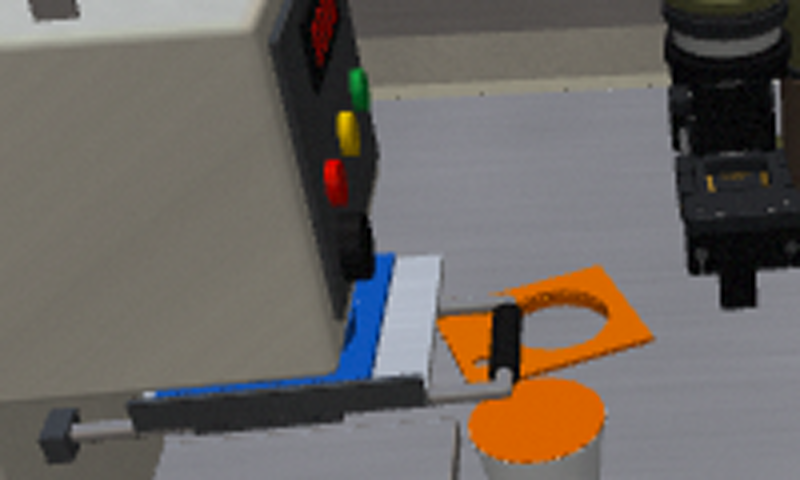

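The carriage is against its stop, having moved 159 mm on top of its starting offset. The plate lies flat and keeps its front margin on the bed, and the gripper is clear.

```bash
python3 -c "
from plant import ctrl
print(ctrl.finish_job())"
```

```text
the job is handed in; nothing more can be done
None
```

The blue plate is seated flat over the pin, the carriage is pushed against its end stop under the head, and I handed the job in at about 17 s; no verdict was returned.

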